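# Stack and lock the parts trays

## Robot

A 6-joint arm with a two-finger parallel gripper is mounted at the origin on the work surface. World frame = base frame: x ahead of the robot, y to its left, z up, the work surface at z = 0. Lengths are in mm, angles in rad, forces in N, time in s.
With the tool pointing down it reaches from about 350 to 925 mm from the base axis. Payload 6.4 kg.
Tool frame: the origin (TCP) lies midway between the tips of the shut fingers; the grasp point (between the pads) lies 19 mm behind it; z points along the fingers, y is the direction in which the jaws open and shut (so a half turn about z gives the same grasp; the last joint's range is limited). The gripper opens to 94 mm and grips with 3 to 60 N. Pads are 16 mm wide; open, the fingers measure 119 mm over their backs; the gripper's body (75 mm by 177 mm) begins 78 mm behind the grasp point.
Start: joints at [0.978, 0.245, 1.558, -0, 1.339, -0.174], TCP at [264.33, 593.838, 205.455] pointing down, gripper open.
Joint ranges: [-3.13, 3.13], [-1.02, 2.26], [0.13, 2.54], [-0.95, 4.09], [0.21, 2.88], [-2.74, 2.74]. Speed limits (rad/s): [2.57, 2.57, 3.14, 3.14, 3.14, 3.14].

## Interface

Orientations are given as a rotation vector (axis times angle).
In Python, from plant import bot gives the robot as it stands.
- The arm moves only by the tool arm_command, never from a script. Its arguments are lists of equal length, an entry for each row: "dp": the shift along the tool's x, y, z in units of 60 mm (1.0 is 60 mm), a list of three; "turn": the turn, a rotation vector about the tool's x, y, z in units of 8 degrees (1.0 is 8 degrees), a list of three. In form: {"dp": [[x, y, z], ...], "turn": [[wx, wy, wz], ...]}. A call has 1 to 12 rows; each row is the pose to reach, as a shift and turn from the pose commanded when the call began, along the tool's axes at that moment; what a row does not reach only later rows make up. A row lasts 1/8 s, in which the tool goes at most 62.5 mm and 10.7 degrees, less where a joint would pass 70% of its speed; a pose out of reach is approached as far as the arm can. A call with a gripper value outside its range is refused whole. "jaw" is the opening, from 0 (shut) to 1 (fully open), set as the call begins (left out, the last holds). The fingers move at their own pace and stop on an object; "grip_force" is the grip in N (left out, the last holds). Time passes only in rows, so rows that repeat a pose let the fingers close. It gives the time, the measured TCP pose, the force and the opening at its end, in the units of the state.
- bot.get_state(): the state, without advancing time (a new reading comes with each control period).
- bot.camera(name): name is "scene" or "top" or "wrist"; returns a dict with "image" (384x512x3 uint8, red, green, blue), "range_z" (384x512 float32, mm along the optical axis (not along the pixel's ray), 0 where there is no reading), "vertical_fov" (degrees; the focal length in pixels is half the picture's height over the tangent of half this angle, whatever the lens; pixels are square), "cx", "cy" (the principal point, pixels), "dist" ([k1, k2, p1, p2, k3] as OpenCV has them; the pictures are not rectified), "extrinsics" (4x4, takes a point from camera to world coordinates). Camera axes: x right, y up, looking along -z (the intrinsics and any distortion apply to the point x, -y, -z); pixel columns grow to the right and rows downward; lengths in mm; the calibration is good to about 2 mm. A picture is of the moment at which its call begins.
- bot.hand_in(): hands the job in, once; it reports no verdict.
The state is a dict: "t": time; "joints": joint angles; "dq": joint speeds; "effort": joint torques, N m; "ee_pos": TCP position; "ee_rot": TCP orientation; "force": force on the tool from outside, world axes, zero at the start; "moment": the same for the moment, N m; "finger_gap": finger opening in mm.
Only numpy, scipy, OpenCV 4.12 (cv2) and the standard library are available. Lean on these libraries where they do the work, as an engineer would, in place of code of your own. Each camera call takes 0.05 s, during which the arm holds its last target.

## Task

Set the loose wooden parts tray on top of the tray fixed on the carrier, so that its corner pins drop into the sockets and it sits down level, and let go of it. Then roll the carrier's thumbwheel by its exposed rim, top towards the trays, until the steel tongue is fully out over the stacked tray's edge; move the tongue only with the wheel, and leave everything else on the table where it is.

Things in the scene. Friction and masses are not known exactly. Their poses are not given: they have to be found in the camera images.
- tray_grip (a point): Centre of the loose wooden tray's carrying rail, the place to pinch it: a bar 12 mm thick (x), 22 tall, 144 long (y) on two end posts. Tray 120 mm (x) by 156 (y), 0.3-0.6 kg, same either way round, stands on 4 corner pins at x+-46, y+-64: 9 mm thick, 12 long, tapered tips. z up. Below this point: pin tips 86 mm, tray underside 74, wall rims 42; rail top 11 above.
- dock (a point): Centre of the lower tray's top rim, 55 mm above the table. This tray is fixed on the carrier, 120 mm (x) by 156 (y). x points from the wheel housing to the trays, z up. Square sockets 13 mm wide, deeper than the pins, at x+-46, y+-64. The stacked tray's underside lies on this rim, its x along or against this x, its rail's centre 74 mm above this point.
- wheel_top (a point): Top of the brass thumbwheel's exposed rim, above its axle, 118 mm over the table; fixed to the carrier, axes as dock, which is 125 mm further along +x. Wheel radius 36 mm, 16 wide, axle along y; only its top 10 mm (50 long in x) stands out of a dark wood housing, flat top 80 (x) by 81 (y). The stacked tray's rail top reaches 22 mm higher than this point, 125 mm away.
- wheel (a joint): Thumbwheel angle, rad; grows as its top rolls towards the trays (+x of dock). 0: tongue drawn in; 1.57: tongue fully out at its stop. 1 rad is 36 mm of rim and 21.6 mm of tongue, same way. Starts at 0-0.35. It stays as left. Wheel and tongue are sprung: they sink together up to 5 mm when the rim is pressed (1 mm at 3 N, 3 at 6). Pressed lightly, it rolls with a dragged fingertip by friction (1 N).
- tongue: Flat steel locking tongue, 36 mm wide, 8 thick, sliding out of the housing towards the trays, driven only by the wheel. Origin at the middle of its free end, 97 mm above the table; axes as dock, where its x is -78 mm drawn in, -44 mm fully out: then 16 mm inside the stacked tray's outer face and 6 mm over its rim.
- cone_dark: Bystander: dark thread cone, 52 mm across, 100 mm tall; origin at its underside.
- cone_pale: Bystander: pale thread cone, 48 mm across, 85 mm tall; origin at its underside.
- last: Bystander: wooden shoe last, about 200 mm long and 85 mm tall; origin at its underside.
- glue: Bystander: white glue jar, 72 mm across, 130 mm tall; origin at its underside.
- mallet: Bystander: wooden mallet lying down, 240 mm long; origin at its underside.
- pieces: Bystander: small wooden box of metal pieces, 130 x 100 x 45 mm; origin at its underside.
- pot: Bystander: white pot with tool handles standing in it, 76 mm across, 160 mm tall; origin at its underside.
Not all that is in view belongs to the job. What is shaped like the part that bears tray_grip but green or turquoise is not meant.

How it is judged (in metres and radians):
On the way, in this order (a step that is already met when the one before it is completed fails the run):
1. the loose tray is stacked: pins in the sockets, level, and let go, with the tongue still drawn in (horizontal distance between tray_grip and dock below 0.005 m and z of tray_grip in the frame of dock between 0.07 and 0.0765 m and angle between tray_grip's own z axis and vertical below 0.04 rad and angle between the x axis of tray_grip and the x axis of dock, either way round below 0.06 rad and contact force between the fingers and anything else below 0.1 N and x of tongue in the frame of dock below -0.06 m), for 0.2 s.
2. the tongue is out over the stacked tray's edge (horizontal distance between tray_grip and dock below 0.005 m and z of tray_grip in the frame of dock between 0.07 and 0.0765 m and angle between tray_grip's own z axis and vertical below 0.04 rad and angle between the x axis of tray_grip and the x axis of dock, either way round below 0.06 rad and x of tongue in the frame of dock above -0.048 m), for 0.2 s.
At the end, for the whole second after the job is handed in: The loose tray sits on the lower tray with all pins in their sockets (centred within 5 mm, down within 2.5 mm, level within 0.04 rad, square within 0.06 rad), and the tongue is out over its edge to within 4 mm of its stop (all of step 2); the robot touches nothing.
It fails at once if the robot pushes or drags the tongue itself (more than 3 N) (contact force between any of the fingers, the arm and tongue above 3 N).
It fails at once if a bystander is moved more than 30 mm (distance of any of cone_dark, cone_pale, last, glue, mallet, pieces, pot from where it was at the start of the episode above 0.03 m).
It also fails if it takes over 56 s, if anything falls off the work surface, if the arm or the gripper's body presses on something with over 40 N, if the wrist force passes 120 N, or if a joint passes its speed limit or range.

## Working session

There is one attempt and no reset: what is moved stays moved. The work goes in short steps, Python scripts to look and compute and a tool call to move; the robot and the scene stay as the last step left them, time stands still between calls to the robot, and variables do not carry over. Pictures are saved under pics/ and viewed, and the job is handed in when it is done.

Besides the shell and the picture viewer there is one more tool, called after "Request:" as name(argument=value, ...) on one line, values as JSON. arm_command: Moves the arm, as the interface text tells. Its arguments: {"type":"object","properties":{"dp":{"type":"array","items":{"type":"array","items":{"type":"number"}}},"turn":{"type":"array","items":{"type":"array","items":{"type":"number"}}},"jaw":{"type":"number"},"grip_force":{"type":"number"}},"required":["dp","turn"]}

```bash
ls; mkdir -p pics; cat > h.py <<'E'
import numpy as np, cv2, pickle
from plant import bot
from scipy.spatial.transform import Rotation as R
def snap(name,tag):
    c=bot.camera(name); pickle.dump(c,open(f'pics/{tag}.pkl','wb'))
    cv2.imwrite(f'pics/{tag}.png',c['image'][:,:,::-1]); return c
def load(tag): return pickle.load(open(f'pics/{tag}.pkl','rb'))
def K(c):
    f=c['image'].shape[0]/2/np.tan(np.radians(c['vertical_fov'])/2)
    return np.array([[f,0,c['cx']],[0,f,c['cy']],[0,0,1.]])
def ray(c,uv):
    p=cv2.undistortPoints(np.array(uv,float).reshape(-1,1,2),K(c),np.array(c['dist'],float)).reshape(-1,2)
    d=np.c_[p[:,0],-p[:,1],-np.ones(len(p))]
    E=np.array(c['extrinsics']); return E[:3,3], d@E[:3,:3].T
def onz(c,uv,z):
    o,d=ray(c,uv); return o+d*((z-o[2])/d[:,2])[:,None]
def cloud(c):
    h,w=c['range_z'].shape
    v,u=np.mgrid[:h,:w]; o,d=ray(c,np.c_[u.ravel(),v.ravel()])
    P=o+d*c['range_z'].ravel()[:,None]; P[c['range_z'].ravel()==0]=np.nan
    return P.reshape(h,w,3)
def proj(c,P):
    E=np.array(c['extrinsics']); q=(np.atleast_2d(P)-E[:3,3])@E[:3,:3]
    q=q*[1,-1,-1]
    return cv2.projectPoints(q,np.zeros(3),np.zeros(3),K(c),np.array(c['dist'],float))[0].reshape(-1,2)
E
python3 - <<'E'
from h import *
for n in ['scene','top','wrist']:
    c=snap(n,n+'0'); print(n,c['extrinsics'][:3,3].round(0) if hasattr(c['extrinsics'],'round') else c['extrinsics'],c['vertical_fov'],c['dist'])
s=bot.get_state(); print(s)
a=[cv2.imread(f'pics/{n}0.png') for n in ['scene','top']]
E
```

```text
pics
scene [1163.  -82.  876.] 56.963656072781276 [-0.10974169  0.          0.          0.          0.        ]
top [ 293.  -18. 1126.] 54.79241376109434 [-0.01491027  0.          0.          0.          0.        ]
wrist [205. 620. 384.] 60.15858666553869 [-0.05466368  0.          0.          0.          0.        ]
{'t': 0.15, 'joints': array([ 9.77879344e-01,  2.45612789e-01,  1.55875553e+00,  2.21128790e-05,
        1.33869316e+00, -1.74110495e-01]), 'dq': array([ 1.13283381e-03, -1.05463942e-03, -3.33559919e-03, -5.10002411e-05,
        2.05787285e-03,  7.07291747e-04]), 'effort': array([-1.54446416e-04, -4.16263175e+01, -3.14982855e+01,  6.84639579e-02,
        3.15870903e-02, -5.90368245e-05]), 'ee_pos': array([264.06505083, 593.43114831, 204.61305198]), 'ee_rot': array([-6.52951687e-01, -3.07240551e+00,  2.12659058e-03]), 'force': array([-0.30079577, -0.54951227,  0.3048071 ]), 'moment': array([ 0.01053924, -0.00719196, -0.01522663]), 'finger_gap': 94.2188668684731}
```

View pics/scene0.png

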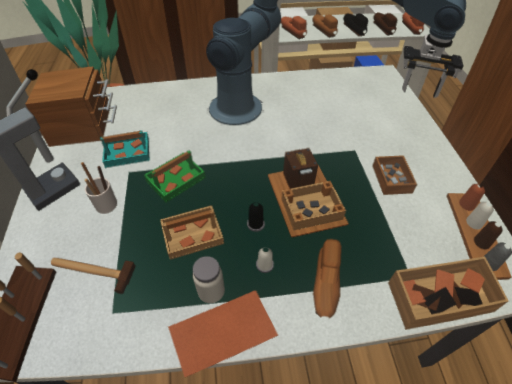

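View pics/top0.png

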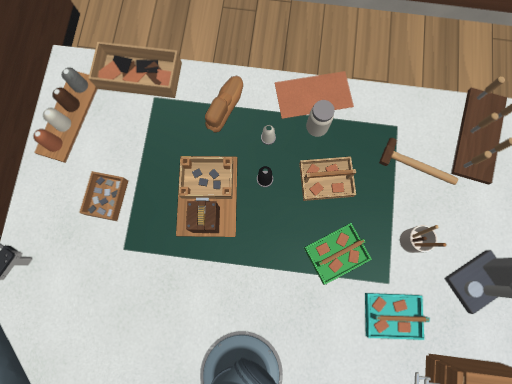

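View pics/wrist0.png

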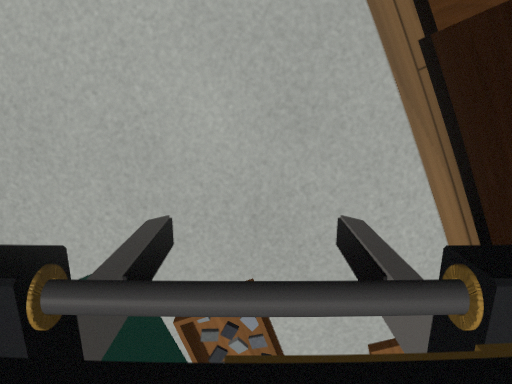

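The top view shows these candidates for the loose tray:
- Wooden tray with rail at (328,179). This is my choice: wood, with a rail on end posts.
- Green tray at (338,252) and turquoise tray at (395,315): excluded by colour.
- Lower tray on the carrier at (208,178): no rail.
- Pieces box at (104,195): a bystander.
- Big box at (135,68): not in the job.

The wheel housing is at (203,216). Next I'll crop these areas and measure.

```bash
python3 - <<'E'
from h import *
t=cv2.imread('pics/top0.png'); s=cv2.imread('pics/scene0.png')
a=cv2.resize(t[145:210,290:370],(400,325),interpolation=cv2.INTER_NEAREST)
b=cv2.resize(t[145:245,165:245],(400,500),interpolation=cv2.INTER_NEAREST)
o=np.zeros((500,800,3),np.uint8); o[:325,:400]=a; o[:,400:]=b
cv2.imwrite('pics/crop0.png',o)
a=cv2.resize(s[200:260,155:235],(400,300),interpolation=cv2.INTER_NEAREST)
b=cv2.resize(s[140:240,265:355],(400,444),interpolation=cv2.INTER_NEAREST)
o=np.zeros((500,800,3),np.uint8); o[:300,:400]=a; o[:444,400:]=b
cv2.imwrite('pics/crop1.png',o)
for n in ['top0','scene0']:
    c=load(n);P=cloud(c)
    for r in ([(300,330),(230,280),(160,175),(328,175),(203,216),(203,200),(207,233)] if n=='top0' else [(150,290),(300,165),(300,185),(312,205)]):
        print(n,r,P[r[1],r[0]].round(0))
E
```

```text
top0 (300, 330) [ 139. -154.    2.]
top0 (230, 280) [253.  67.  -3.]
top0 (160, 175) [543. 329.   1.]
top0 (328, 175) [ 583. -178.   96.]
top0 (203, 216) [417. 155. 118.]
top0 (203, 200) [464. 165. 102.]
top0 (207, 233) [381. 154.  12.]
scene0 (150, 290) [ 745. -301.    1.]
scene0 (300, 165) [449. 156. 108.]
scene0 (300, 185) [461. 162.  29.]
scene0 (312, 205) [542. 181.  28.]
```

View pics/crop0.png

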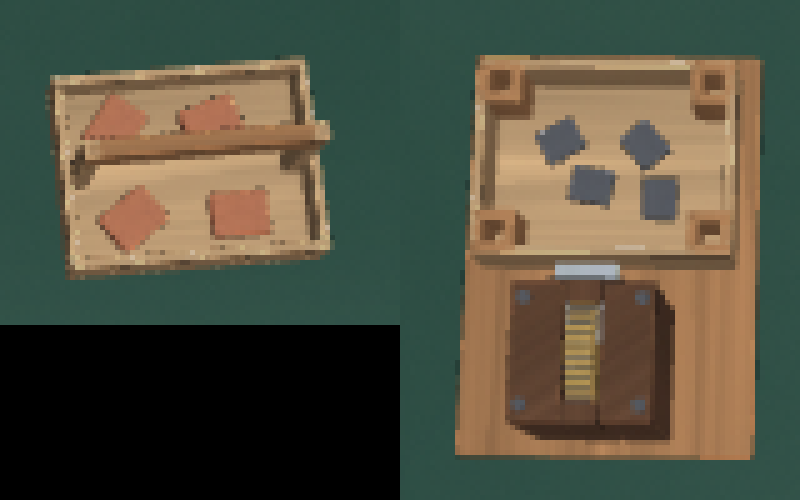

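View pics/crop1.png

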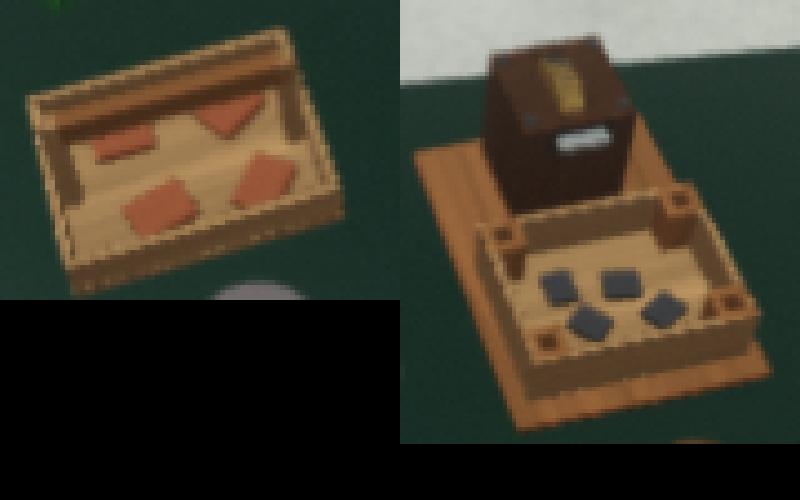

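The crops confirm the wooden tray with a brown rail at top-view (330,173), and the carrier tray with square sockets behind the brass wheel housing. Coarse poses next.

```bash
python3 - <<'E'
from h import *
for n in ['top0','scene0']:
    c=load(n);P=cloud(c)
    x,y,z=P[...,0],P[...,1],P[...,2]
    def rep(nm,m):
        q=P[m]; 
        if len(q)<5: print(n,nm,len(q)); return
        r=cv2.minAreaRect(q[:,:2].astype(np.float32)); print(n,nm,len(q),'mean',q.mean(0).round(1),'rect',np.round(r[0],1),np.round(r[1],1),round(r[2],1),'zmed',np.median(q[:,2]).round(1))
    near=(abs(x-560)<110)&(abs(y+185)<130)
    rep('rail',near&(z>80)&(z<110))
    rep('tray',near&(z>40)&(z<64))
    nd=(abs(x-540)<75)&(abs(y-150)<110)
    rep('lower',nd&(z>48)&(z<70))
    rep('house',(abs(x-415)<90)&(abs(y-150)<90)&(z>98)&(z<125))
s=bot.get_state(); Rm=R.from_rotvec(s['ee_rot']).as_matrix(); print(Rm.round(3))
E=load('wrist0')['extrinsics']; print((Rm.T@(E[:3,3]-s['ee_pos'])).round(1), (Rm.T@E[:3,:3]).round(3))
c=load('wrist0');print(K(c))
E
```

```text
top0 rail 262 mean [ 588.9 -185.8   95.2] rect [ 589.8 -185.1] [ 13.  142.8] 12.0 zmed 96.7
top0 tray 406 mean [ 583.7 -187.2   45. ] rect [ 545.2 -195.4] [213.9 157.1] 11.9 zmed 44.7
top0 lower 558 mean [543.8 177.6  55. ] rect [544.7 178.4] [120.2 156.4] 6.8 zmed 55.3
top0 house 900 mean [423.1 163.3 108.7] rect [427.3 164.4] [91.8 81.8] 7.2 zmed 108.6
scene0 rail 370 mean [ 592.9 -183.9   92.9] rect [ 590.6 -183.9] [ 15.3 142.2] 12.8 zmed 95.2
scene0 tray 452 mean [ 591.1 -188.9   44.9] rect [ 545.1 -193.1] [216.1 155.2] 11.6 zmed 44.4
scene0 lower 615 mean [547.5 178.8  54.4] rect [533.1 178.3] [145.8 158.7] 6.4 zmed 54.9
scene0 house 611 mean [428.8 163.7 108.9] rect [425.6 165.2] [93.5 82.2] 7.0 zmed 109.1
[[-0.914  0.407 -0.001]
 [ 0.407  0.914 -0.001]
 [ 0.    -0.001 -1.   ]]
[  64.8    0.4 -179. ] [[-0.     0.974  0.227]
 [ 1.     0.    -0.   ]
 [-0.     0.227 -0.974]]
[[331.49343796   0.         254.47350599]
 [  0.         331.49343796 190.74446043]
 [  0.           0.           1.        ]]
```

Both views agree:
- **Loose rail:** about (590,-184.5), top at 97, x axis at +12°.
- **Dock:** about (545,178), rim at 55, yaw about 6.8°.

The sizes match the text (120x156, 13x143). Next I'll move the wrist camera to a spot beside the dock and wheel.

Request:
arm_command(dp=[[-7.0, -6.1, 0], [-7.0, -6.1, 0], [-7.0, -6.1, 0], [-7.0, -6.1, 0], [-7.0, -6.1, 0], [-7.0, -6.1, 0], [-7.0, -6.1, 0], [-7.0, -6.1, 0], [-7.0, -6.1, 0], [-7.0, -6.1, 0], [-7.0, -6.1, 0], [-7.0, -6.1, 0]], turn=[[0, 0, 7.4], [0, 0, 7.4], [0, 0, 7.4], [0, 0, 7.4], [0, 0, 7.4], [0, 0, 7.4], [0, 0, 7.4], [0, 0, 7.4], [0, 0, 7.4], [0, 0, 7.4], [0, 0, 7.4], [0, 0, 7.4]])

```text
t: 1.65
ee_pos: [498.6, 89.9, 205.3]
ee_rot: [-2.083, -2.351, 0.0]
force: [-0.4, 0.4, -0.5]
finger_gap: 94.3
```

```bash
python3 - <<'E'
from h import *
c=snap('wrist','w1'); s=bot.get_state(); print(s['t'],s['ee_pos'],s['ee_rot'],s['force'])
cv2.imwrite('pics/w1b.png',cv2.resize(c['image'][:,:,::-1],(800,600)))
E
```

```text
1.7 [498.6577016   89.93376121 205.3563432 ] [-2.08299268e+00 -2.35145912e+00  1.55882319e-04] [-0.66187646  1.17515216 -0.06512312]
```

View pics/w1b.png

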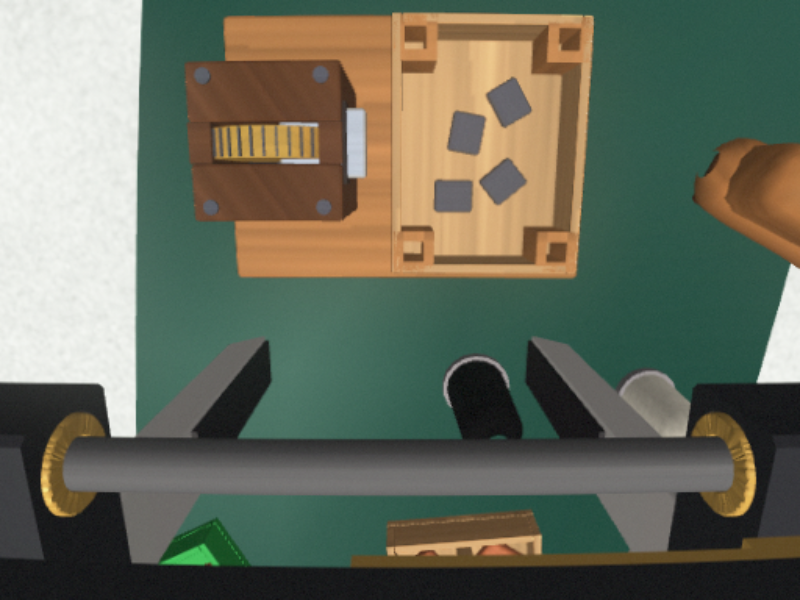

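The wrist view shows the dock tray with sockets at about (416,40), (568,40), (415,247) and (555,247) in the 800x600 picture. The wheel is at (265,142) and the tongue end at (357,143). Next I'll measure the sockets.

```bash
python3 - <<'E'
from h import *
c=load('w1'); im=c['image'][:,:,::-1]
o=[]
for (u,v) in [(416,40),(568,40),(415,247),(555,247)]:
    u=int(u*.64);v=int(v*.64); cr=im[max(v-20,0):max(v-20,0)+40,u-20:u+20]; print(u-20,max(v-20,0)); o.append(cv2.resize(cr,(400,300) if 0 else (300,300),interpolation=cv2.INTER_NEAREST))
cv2.imwrite('pics/sock.png',np.vstack([np.hstack(o[:2]),np.hstack(o[2:])]))
P=cloud(c); x,y,z=P[...,0],P[...,1],P[...,2]
m=(abs(x-545)<75)&(abs(y-178)<90)&(abs(z-55)<6)
q=P[m]; r=cv2.minAreaRect(q[:,:2].astype(np.float32)); print(r,np.median(q[:,2]))
m=(abs(x-425)<60)&(abs(y-163)<60)&(z>98)
q=P[m]; r=cv2.minAreaRect(q[:,:2].astype(np.float32)); print('house',r,np.median(q[:,2]))
# triangulate housing height via screws etc later
E
```

```text
246 5
343 5
245 138
335 138
((545.4814453125, 179.83328247070312), (119.9103012084961, 155.94415283203125), 6.799840450286865) 54.722495524377734
house ((430.7044677734375, 153.95350646972656), (97.85152435302734, 106.03868865966797), 7.517749309539795) 317.20636271018395
```

View pics/sock.png

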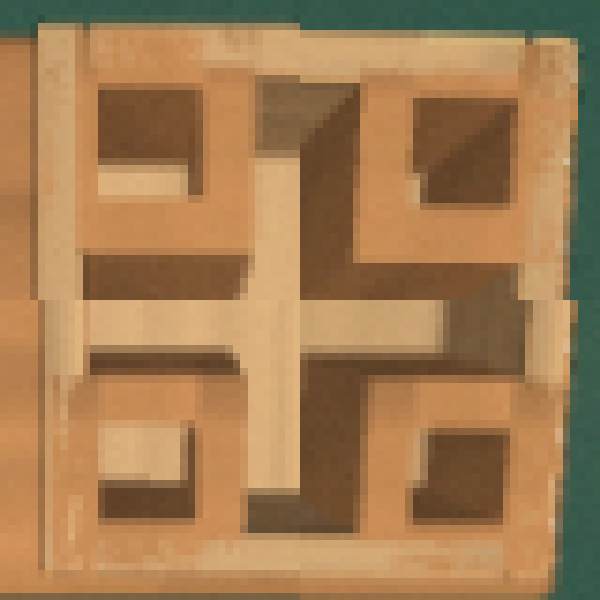

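```bash
cat >> h.py <<'E'
def fit(model,pts):
    model=np.array(model,float);pts=np.array(pts)[:,:2]
    A=model-model.mean(0);B=pts-pts.mean(0)
    th=np.arctan2((A[:,0]*B[:,1]-A[:,1]*B[:,0]).sum(),(A*B).sum())
    Rm=np.array([[np.cos(th),-np.sin(th)],[np.sin(th),np.cos(th)]])
    t=pts.mean(0)-Rm@model.mean(0)
    return t,np.degrees(th),(model@Rm.T+t-pts)
E
python3 - <<'E'
from h import *
c=load('w1')
p=onz(c,[(265.5,23.5),(364.4,24.6),(264,160.5),(356,161)],55)
print(p.round(1))
print(fit([(-46,64),(46,64),(-46,-64),(46,-64)],p))
# tongue end, wheel: tongue 3/4 scale
print('tongue end edge z97',onz(c,[(365*.64,109*.64),(365*.64,177*.64)],101).round(1))
print('wheel mid z118',onz(c,[(265*.64,143*.64)],118).round(1), 'housing z108', onz(c,[(202*.64,75*.64),(320*.64,74*.64),(210*.64,207*.64),(323*.64,207*.64)],108).round(1).tolist())
E
```

```text
[[491.7 237.8  55. ]
 [583.2 248.8  55. ]
 [506.4 110.8  55. ]
 [598.3 121.6  55. ]]
(array([544.90889247, 179.76596178]), np.float64(6.72909251430571), array([[ 0.00594842,  0.15271502],
       [-0.08468005, -0.10818762],
       [ 0.29180024, -0.01535413],
       [-0.2130686 , -0.02917327]]))
tongue end edge z97 [[470.4 187.9 101. ]
 [474.1 153.3 101. ]]
wheel mid z118 [[423.9 164.1 118. ]] housing z108 [[386.9, 194.4, 108.0], [446.5, 201.3, 108.0], [394.4, 128.4, 108.0], [454.2, 135.4, 108.0]]
```

Socket fit residuals are under 0.3 mm at z=55: dock at (544.9,179.8), yaw 6.73°, tongue about -73. Next I'll view the loose tray from the same relative camera place.

Request:
arm_command(dp=[[-6.05, 1.08, 0], [-6.05, 1.08, 0], [-6.05, 1.08, 0], [-6.05, 1.08, 0], [-6.05, 1.08, 0], [-6.05, 1.08, 0], [-6.05, 1.08, 0], [-6.05, 1.08, 0], [-6.05, 1.08, 0]], turn=[[0, 0, -0.64], [0, 0, -0.64], [0, 0, -0.64], [0, 0, -0.64], [0, 0, -0.64], [0, 0, -0.64], [0, 0, -0.64], [0, 0, -0.64], [0, 0, -0.64]])

```text
t: 2.82
ee_pos: [606.6, -262.1, 205.6]
ee_rot: [-1.976, -2.442, -0.0]
force: [-0.8, -0.3, -1.0]
finger_gap: 93.8
```

```bash
python3 - <<'E'
from h import *
c=snap('wrist','w2'); s=bot.get_state(); print(s['t'],s['ee_pos'],s['ee_rot'],s['force'])
cv2.imwrite('pics/w2b.png',cv2.resize(c['image'][:,:,::-1],(800,600)))
P=cloud(c); x,y,z=P[...,0],P[...,1],P[...,2]
m=(abs(x-590)<60)&(abs(y+185)<90)&(abs(z-97)<4)
q=P[m]; r=cv2.minAreaRect(q[:,:2].astype(np.float32)); print(r,np.median(q[:,2]))
m=(abs(x-590)<90)&(abs(y+185)<110)&(abs(z-44)<4)
q=P[m]; r=cv2.minAreaRect(q[:,:2].astype(np.float32)); print(r,np.median(q[:,2]))
E
```

```text
2.875 [ 606.63765374 -262.30881883  205.70469355] [-1.97603988e+00 -2.44230079e+00 -1.48994340e-04] [ 0.22081978 -0.00185457  0.74564616]
((590.3998413085938, -184.156005859375), (11.865385055541992, 142.27284240722656), 11.798590660095215) 96.54990020978093
((590.279541015625, -183.46934509277344), (120.93107604980469, 155.62730407714844), 12.009819984436035) 43.67963780416056
```

View pics/w2b.png

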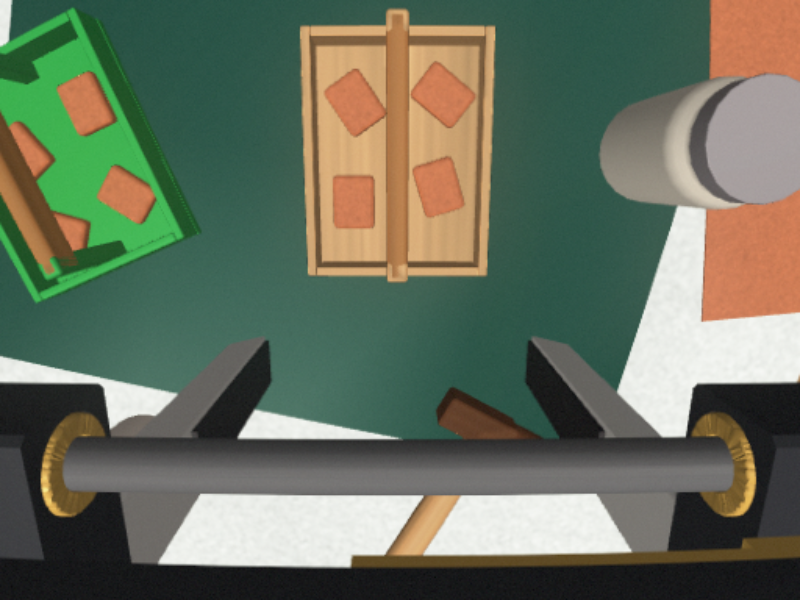

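```bash
python3 - <<'E'
from h import *
c=load('w2')
g=cv2.cvtColor(c['image'],cv2.COLOR_RGB2HSV)
m=cv2.inRange(g,(5,60,100),(25,255,255)); m[:, :170]=0; m[:,330:]=0; m[185:]=0
m=cv2.morphologyEx(m,cv2.MORPH_CLOSE,np.ones((9,9)))
P=cloud(c); z=P[...,2]
cr=cv2.resize(c['image'][0:190,185:325,::-1],(560,760)); cv2.imwrite('pics/cr2.png',cv2.resize(cr,None,fx=.78,fy=.78))
uv=np.array([(301,27),(494,27),(309,275),(487,275)])*.64-.2
p=onz(c,uv,44); print(p.round(1), fit([(-60,78),(60,78),(-60,-78),(60,-78)],p))
uv=np.array([(397.5,10),(397,281)])*.64-.2
p=onz(c,uv,97); print(p.round(1),p.mean(0), np.linalg.norm(p[0]-p[1]),np.degrees(np.arctan2(*(p[0]-p[1])[[0,1]])))
s=bot.get_state(); Rm=R.from_rotvec(s['ee_rot']).as_matrix(); print(Rm.round(4), ((Rm.T@(np.array([590.3,-183.9,67])-s['ee_pos']))/60).round(3))
E
```

```text
[[ 516.8 -121.4   44. ]
 [ 632.3  -96.7   44. ]
 [ 548.8 -272.4   44. ]
 [ 665.4 -247.5   44. ]] (array([ 590.80878623, -184.48372116]), np.float64(12.119224246616561), array([[-1.06016156,  0.54322981],
       [ 0.82597318,  1.1034636 ],
       [-0.26313213, -0.98261689],
       [ 0.4973205 , -0.66407652]]))
[[ 575.9 -115.1   97. ]
 [ 605.2 -253.8   97. ]] [ 590.52650961 -184.45605918   97.        ] 141.77889473471257 -11.923515158568907
[[-2.087e-01  9.780e-01  1.000e-04]
 [ 9.780e-01  2.087e-01  1.000e-04]
 [ 1.000e-04  1.000e-04 -1.000e+00]] [1.335 0.006 2.312]
```

View pics/cr2.png

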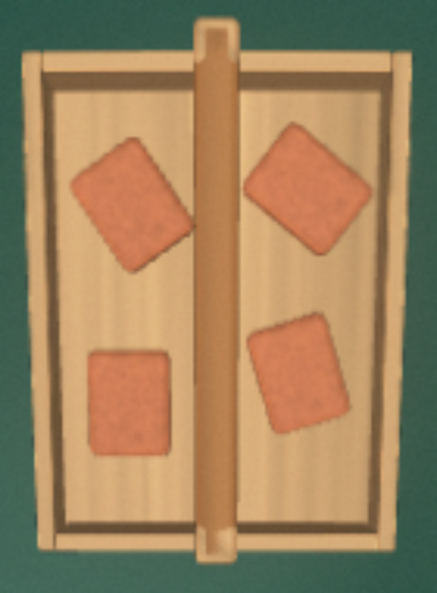

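Tray centre is (590.5,-184.2), yaw 12.0°. The rail top measures 96.5 by depth and the rim 43.7, both as expected. Going down with open jaws, then gripping.

Request:
arm_command(dp=[[0.7, 0, 0.5], [1.33, 0.01, 1.0], [1.33, 0.01, 1.6], [1.33, 0.01, 2.1], [1.33, 0.01, 2.31], [1.33, 0.01, 2.31]], turn=[[0, 0, 0], [0, 0, 0], [0, 0, 0], [0, 0, 0], [0, 0, 0], [0, 0, 0]])

```text
t: 3.62
ee_pos: [590.4, -185.3, 66.7]
ee_rot: [-1.977, -2.44, 0.0]
force: [0.5, 0.4, -0.5]
finger_gap: 94.0
```

Request:
arm_command(dp=[[0, 0, 0], [0, 0, 0], [0, 0, 0], [0, 0, 0], [0, 0, 0], [0, 0, 0], [0, 0, 0], [0, 0, 0]], turn=[[0, 0, 0], [0, 0, 0], [0, 0, 0], [0, 0, 0], [0, 0, 0], [0, 0, 0], [0, 0, 0], [0, 0, 0]], jaw=0, grip_force=40)

```text
t: 4.62
ee_pos: [590.6, -185.9, 66.8]
ee_rot: [-1.979, -2.44, 0.0]
force: [0.5, -0.2, -0.2]
finger_gap: 17.1
```

Request:
arm_command(dp=[[0, 0, 0], [0, 0, 0], [0, 0, 0]], turn=[[0, 0, 0], [0, 0, 0], [0, 0, 0]])

```text
t: 5.0
ee_pos: [590.5, -185.9, 66.7]
ee_rot: [-1.978, -2.44, 0.0]
force: [-1.0, -1.3, -1.0]
finger_gap: 11.7
```

Request:
arm_command(dp=[[0, 0, -0.3], [0, 0, -1.0], [0, 0, -1.9], [0, 0, -2.6], [0, 0, -2.6], [0, 0, -2.6]], turn=[[0, 0, 0], [0, 0, 0], [0, 0, 0], [0, 0, 0], [0, 0, 0], [0, 0, 0]])

```text
t: 5.75
ee_pos: [589.6, -185.3, 220.8]
ee_rot: [-1.977, -2.438, 0.001]
force: [0.9, -0.2, -2.9]
finger_gap: 11.6
```

```bash
python3 - <<'E'
from h import *
c=snap('wrist','w3'); s=bot.get_state(); print(s['t'],s['ee_pos'],s['ee_rot'],s['force'],s['moment'])
cv2.imwrite('pics/w3b.png',cv2.resize(c['image'][:,:,::-1],(800,600)))
E
```

```text
5.8 [ 589.21651971 -185.10997281  219.79909823] [-1.97559248e+00 -2.43641451e+00  1.41229324e-03] [ 0.15982616  0.79111697 -3.59064966] [-0.05804311  0.00285916 -0.05958157]
```

View pics/w3b.png

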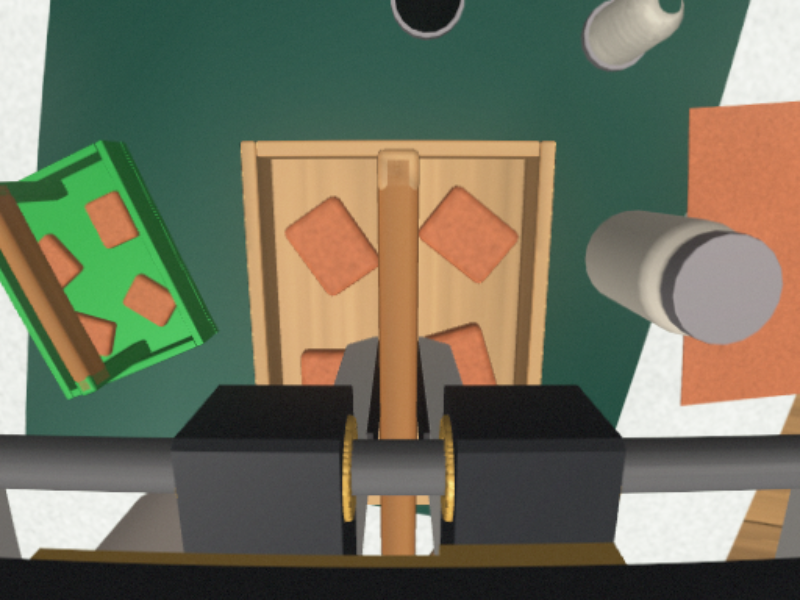

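```bash
python3 - <<'E'
from h import *
c=load('w3'); s=bot.get_state(); 
E=np.array(c['extrinsics'])
C=np.array([[0,.974,.227],[1,0,0],[0,.227,-.974]])
# TCP pose consistent with picture: from extrinsics
p0=s['ee_pos'];Rm=R.from_rotvec(s['ee_rot']).as_matrix(); print('cam in tool',(Rm.T@(E[:3,3]-p0)).round(2))
def tool(uv,z): return (onz(c,np.array(uv)*.64-.2,z)-p0)@Rm
zr=p0[2]+19+11; zm=p0[2]+19-42
print('rail end',tool([(379,150),(418,150)],zr).round(1),'at post?')
print('rim',tool([(242,142),(555,142),(254,384),(544,384)],zm).round(1))
P=cloud(c); q=P[100:240,150:360].reshape(-1,3); q=q[np.isfinite(q[:,0])]; 
print(s['t'],'rim z',np.median(q[abs(q[:,2]-zm)<6][:,2])-zm,'rail z',np.median(q[abs(q[:,2]-zr)<6][:,2])-zr)
rr=q[abs(q[:,2]-zm)<5]; t=(rr-p0)@Rm; print('rim pts max x',np.percentile(t[:,0],99.5),'y',t[:,1].min(),t[:,1].max())
b=np.abs(t[:,1])<50; A=np.c_[t[:,:2],np.ones(len(t))]; print('level fit (dz/dx,dz/dy)',np.linalg.lstsq(A,t[:,2],rcond=None)[0])
E
```

```text
cam in tool [  65.35    0.92 -180.03]
rail end [[ 72.9  -4.2 -29.8]
 [ 72.9   6.8 -29.8]] at post?
rim [[ 78.8 -58.1  23.5]
 [ 78.8  60.9  23. ]
 [-19.3 -59.5  23.2]
 [-19.2  62.7  22.7]]
5.8 rim z 0.7559995328255695 rail z 0.8330370391758208
rim pts max x 73.29956770783598 y -59.33162267912516 62.03599743742132
level fit (dz/dx,dz/dy) [ 1.49854027e-05 -1.07729678e-03  2.26879095e+01]
```

```bash
python3 - <<'E'
from h import *
for i in range(3): c=snap('wrist','w4')
c=snap('wrist','w4'); s=bot.get_state(); E=np.array(c['extrinsics'])
p0=s['ee_pos'];Rm=R.from_rotvec(s['ee_rot']).as_matrix(); print(s['t'],p0,s['ee_rot'],'cam in tool',(Rm.T@(E[:3,3]-p0)).round(2))
cv2.imwrite('pics/w4.png',cv2.resize(c['image'][80:260,140:370,::-1],(766,600)))
P=cloud(c); q=P[80:245,150:360].reshape(-1,3); q=q[np.isfinite(q[:,0])]; t=(q-p0)@Rm
for nm,zc in [('rim',23),('rail',-30)]:
    r=t[abs(t[:,2]-zc)<4]; r=r[(abs(r[:,1])<(70 if nm=='rim' else 10))]; print(nm,len(r),r[:,0].max(),r[:,1].min(),r[:,1].max(),np.median(r[:,2]))
a=onz(c,np.array([[0,0]]),0)
E
```

```text
6.0 [ 589.81028381 -185.48732799  220.71412314] [-1.97662577e+00 -2.43739965e+00  1.01402901e-03] cam in tool [  65.51    0.72 -178.67]
rim 5104 79.7573597272513 -59.93133863427438 60.986989073385885 23.542683329977145
rail 3933 73.25886196203739 -9.982766871242672 9.885954988847729 -29.314354607248926
```

View pics/w4.png

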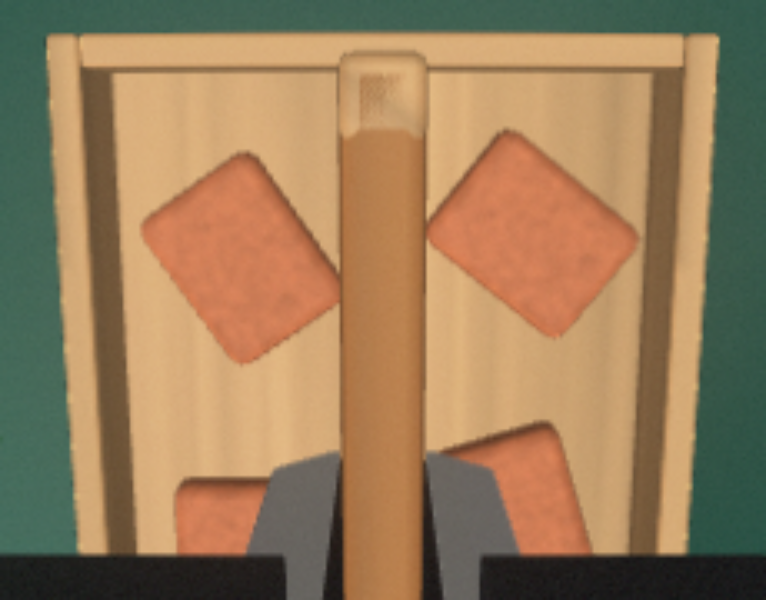

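Held: gap 11.7, weight about 4 N, level. In the camera frame the tray sits about (+1.0,+0.6) from the tool axis. Now carrying it over the dock at pin-tip height of about 154, with a smooth ramp.

Request:
arm_command(dp=[[0.2, 0.02, 0], [0.6, 0.05, 0], [1.2, 0.1, 0], [1.9, 0.16, 0], [2.6, 0.22, 0], [3.3, 0.28, 0], [4.0, 0.34, 0], [4.7, 0.4, 0], [5.3, 0.45, 0], [5.75, 0.49, 0], [6.0, 0.51, 0], [6.1, 0.52, 0]], turn=[[0, 0, 0.05], [0, 0, 0.1], [0, 0, 0.2], [0, 0, 0.3], [0, 0, 0.4], [0, 0, 0.5], [0, 0, 0.6], [0, 0, 0.65], [0, 0, 0.65], [0, 0, 0.65], [0, 0, 0.65], [0, 0, 0.65]])

```text
t: 7.5
ee_pos: [545.3, 179.3, 222.7]
ee_rot: [2.086, 2.349, -0.0]
force: [-0.2, -0.8, -3.2]
finger_gap: 11.3
```

Request:
arm_command(dp=[[0, 0, 0.3], [0, 0, 0.7], [0, 0, 0.9], [0, 0, 1.0], [0, 0, 1.0], [0, 0, 1.0]], turn=[[0, 0, 0], [0, 0, 0], [0, 0, 0], [0, 0, 0], [0, 0, 0], [0, 0, 0]])

```text
t: 8.25
ee_pos: [546.2, 178.6, 163.8]
ee_rot: [2.087, 2.347, 0.002]
force: [-0.5, -0.1, -3.2]
finger_gap: 11.7
```

```bash
python3 - <<'E'
from h import *
c=snap('wrist','w5'); 
for n in ['top','scene']: snap(n,n+'5')
s=bot.get_state(); print(s['t'],s['ee_pos'],s['ee_rot'],s['force'],s['moment'])
cv2.imwrite('pics/w5b.png',cv2.resize(c['image'][:,:,::-1],(800,600)))
sc=cv2.imread('pics/scene5.png')[110:250,230:370]; tp=cv2.imread('pics/top5.png')[130:250,150:290]
cv2.imwrite('pics/st5.png',np.hstack([cv2.resize(sc,(400,400)),cv2.resize(tp,(400,343)) if 0 else cv2.resize(cv2.copyMakeBorder(tp,0,20,0,0,0),(400,400))]))
p0=s['ee_pos'];Rm=R.from_rotvec(s['ee_rot']).as_matrix();E=c['extrinsics']; print((Rm.T@(E[:3,3]-p0)).round(2),Rm.round(4))
P=cloud(c); q=P[80:245,150:360].reshape(-1,3); q=q[np.isfinite(q[:,0])]; t=(q-p0)@Rm
for nm,zc in [('rim',23),('rail',-30)]:
    r=t[abs(t[:,2]-zc)<4]; r=r[(abs(r[:,1])<(70 if nm=='rim' else 10))]; print(nm,len(r),r[:,0].max(),r[:,1].min(),r[:,1].max(),np.median(r[:,2]))
E
```

```text
8.4 [546.00198788 178.73055316 163.623235  ] [2.08663621e+00 2.34728092e+00 1.53821376e-03] [-0.12104748 -0.41274708 -3.3209109 ] [-0.02751489  0.03880221 -0.0319427 ]
[  65.36    0.97 -179.28] [[-1.172e-01  9.931e-01  1.300e-03]
 [ 9.931e-01  1.172e-01  1.000e-04]
 [-0.000e+00  1.300e-03 -1.000e+00]]
rim 5159 79.52291535703415 -59.58489419247453 61.431620127248515 22.930493950160425
rail 3938 73.02488441876557 -9.779513107843187 9.994959920539477 -29.951352106677312
```

View pics/w5b.png

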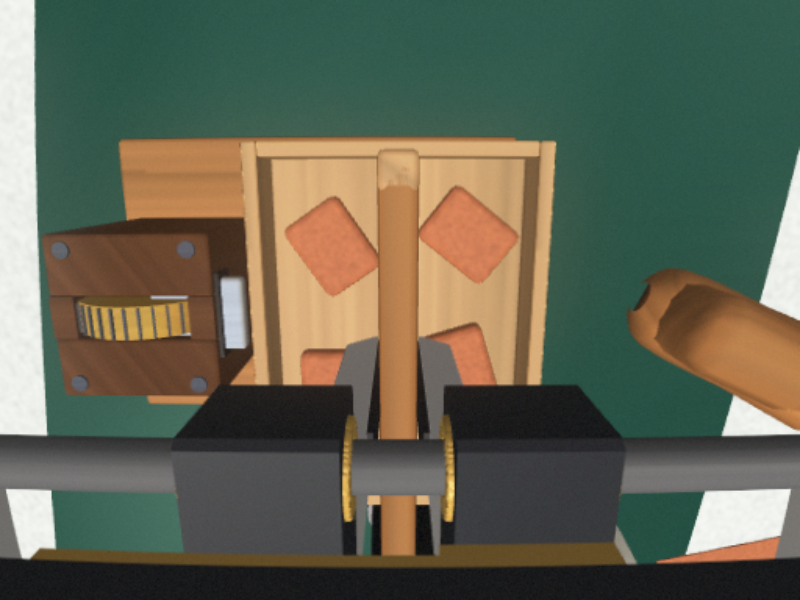

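View pics/st5.png

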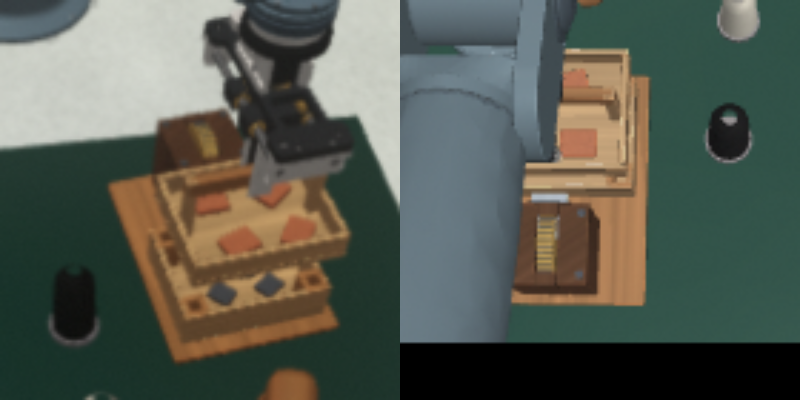

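Over the dock now, still 54 mm up. The camera puts the tray about 1.5 mm too far along +x. I'll cross-check with the scene camera, which sees both rims.

```bash
python3 - <<'E'
from h import *
for n in ['scene5']:
    c=load(n);P=cloud(c); x,y,z=P[...,0],P[...,1],P[...,2]
    nd=(abs(x-545)<85)&(abs(y-178)<100)
    out={}
    for nm,zc,pl in [('tray',140,140.6),('dock',55,55)]:
        q=P[nd&(abs(z-zc)<4)]
        # local coords
        th=np.radians(6.73); ex=np.array([np.cos(th),np.sin(th)]); ey=np.array([-ex[1],ex[0]])
        l=np.c_[(q[:,:2]-[544.9,179.8])@ex,(q[:,:2]-[544.9,179.8])@ey]
        print(nm,len(q),l.min(0).round(1),l.max(0).round(1),np.percentile(l,[1,99],axis=0).round(1).tolist(), np.median(q[:,2]).round(1))
s=cv2.imread('pics/scene5.png')[155:245,275:365]; cv2.imwrite('pics/s5.png',cv2.resize(s,(600,600),interpolation=cv2.INTER_CUBIC))
c=load('scene5');th=np.radians(6.73);ex=np.array([np.cos(th),np.sin(th),0]);ey=np.array([-ex[1],ex[0],0])
for nm,o in [('dock',[544.9,179.8,55]),('tray',[546.8,179.8,140.6])]:
    pts=[np.array(o)+ex*a*60+ey*b*78 for a,b in [(1,1),(1,-1),(-1,-1),(-1,1)]]
    print(nm,((proj(c,pts)-[275,155]+.5)*600/90).round(0).tolist())
E
```

```text
tray 372 [-60.7 -79. ] [63.4 80.4] [[-58.3, -78.3], [62.5, 77.5]] 141.1
dock 316 [-62.1 -79.6] [61.6 79.2] [[-59.0, -79.0], [60.9, 77.9]] 55.5
dock [[473.0, 374.0], [133.0, 448.0], [48.0, 237.0], [368.0, 173.0]]
tray [[517.0, 252.0], [154.0, 328.0], [61.0, 111.0], [402.0, 46.0]]
```

View pics/s5.png

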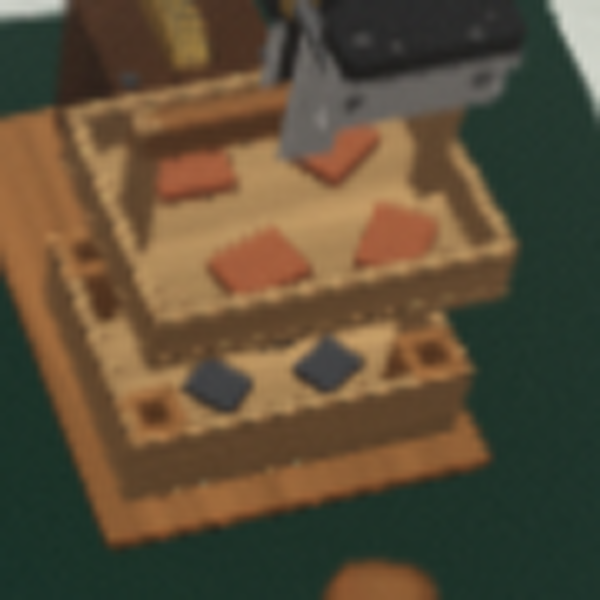

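The scene camera agrees: the tray is about 1.3 mm too far in +x and fine in y. I'll correct by -1.4 mm in tool y and go down to just above the sockets.

Request:
arm_command(dp=[[0, -0.023, 0.2], [0, -0.023, 0.4], [0, -0.023, 0.58], [0, -0.023, 0.65], [0, -0.023, 0.65], [0, -0.023, 0.65]], turn=[[0, 0, 0], [0, 0, 0], [0, 0, 0], [0, 0, 0], [0, 0, 0], [0, 0, 0]])

```text
t: 9.15
ee_pos: [544.6, 178.5, 124.3]
ee_rot: [2.087, 2.347, 0.001]
force: [-0.4, -0.5, -3.4]
finger_gap: 11.2
```

```bash
python3 - <<'E'
from h import *
c=snap('scene','scene6'); s=bot.get_state(); print(s['t'],s['ee_pos'],s['ee_rot'],s['force'])
P=cloud(c); x,y,z=P[...,0],P[...,1],P[...,2]
nd=(abs(x-545)<85)&(abs(y-178)<100)
th=np.radians(6.73); ex=np.array([np.cos(th),np.sin(th)]); ey=np.array([-ex[1],ex[0]])
zt=s['ee_pos'][2]-23
for nm,zc in [('tray',zt),('dock',55)]:
    q=P[nd&(abs(z-zc)<4)]; l=np.c_[(q[:,:2]-[544.9,179.8])@ex,(q[:,:2]-[544.9,179.8])@ey]
    print(nm,len(q),l.min(0).round(1),l.max(0).round(1),np.percentile(l,[1,99],axis=0).round(1).tolist())
cv2.imwrite('pics/s6.png',cv2.resize(c['image'][155:245,275:365,::-1],(600,600),interpolation=cv2.INTER_CUBIC))
E
```

```text
9.2 [544.59994784 178.53333705 124.39118984] [2.08688296e+00 2.34737426e+00 1.17962434e-03] [-0.00580141  0.24838024 -3.70655816]
tray 395 [-89.9 -78.5] [62.2 80.7] [[-86.6, -78.2], [61.0, 78.9]]
dock 213 [-60.  -79.8] [62.2 75.7] [[-56.0, -79.2], [61.2, 74.6]]
```

View pics/s6.png

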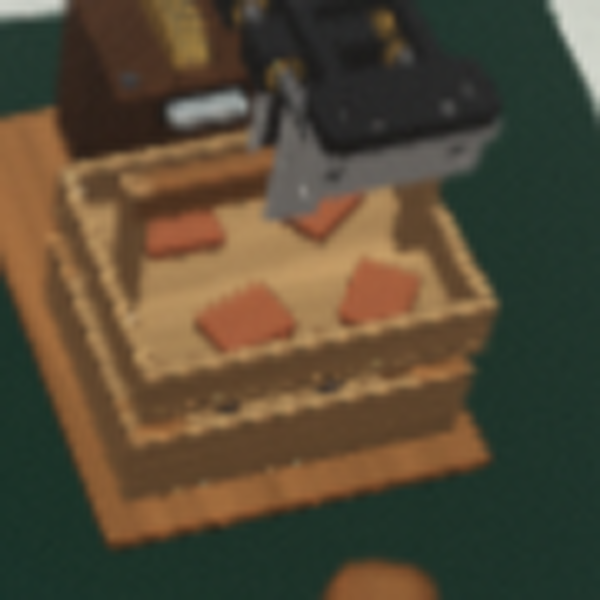

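The x edges now coincide (62.2 each), and y agrees to about 1 mm. Lowering slowly into the sockets.

Request:
arm_command(dp=[[-0.005, 0, 0.04], [-0.007, 0, 0.08], [-0.007, 0, 0.12], [-0.007, 0, 0.16], [-0.007, 0, 0.19], [-0.007, 0, 0.19]], turn=[[0, 0, 0], [0, 0, 0], [0, 0, 0], [0, 0, 0], [0, 0, 0], [0, 0, 0]])

```text
t: 9.95
ee_pos: [544.1, 178.1, 112.2]
ee_rot: [-2.087, -2.348, 0.0]
force: [-0.0, -0.1, -3.2]
finger_gap: 11.8
```

Pins are about 10 mm in with no contact force. Lowering the last bit.

Request:
arm_command(dp=[[0, 0, 0.015], [0, 0, 0.03], [0, 0, 0.04], [0, 0, 0.04]], turn=[[0, 0, 0], [0, 0, 0], [0, 0, 0], [0, 0, 0]])

```text
t: 10.45
ee_pos: [544.2, 178.1, 110.0]
ee_rot: [-2.087, -2.348, 0.0]
force: [0.0, -0.9, -3.2]
finger_gap: 11.7
```

Request:
arm_command(dp=[[0, 0, 0.012], [0, 0, 0.022], [0, 0, 0.022]], turn=[[0, 0, 0], [0, 0, 0], [0, 0, 0]])

```text
t: 10.82
ee_pos: [544.3, 178.1, 109.8]
ee_rot: [2.087, 2.348, -0.0]
force: [-5.0, -0.5, 5.1]
finger_gap: 12.1
```

Seated: the force changed sign to +5 N up. Releasing.

Request:
arm_command(dp=[[0, 0, 0], [0, 0, 0], [0, 0, 0], [0, 0, 0]], turn=[[0, 0, 0], [0, 0, 0], [0, 0, 0], [0, 0, 0]], jaw=0.5)

```text
t: 11.32
ee_pos: [544.3, 178.1, 108.7]
ee_rot: [2.087, 2.348, 0.0]
force: [0.2, -0.0, -0.4]
finger_gap: 45.9
```

Request:
arm_command(dp=[[0, 0, -0.4], [0, 0, -1.2], [0, 0, -1.6], [0, 0, -1.6], [0, 0, -1.6]], turn=[[0, 0, 0], [0, 0, 0], [0, 0, 0], [0, 0, 0], [0, 0, 0]])

```text
t: 11.95
ee_pos: [543.4, 178.0, 203.1]
ee_rot: [-2.086, -2.347, 0.003]
force: [0.2, 0.1, -0.6]
finger_gap: 46.7
```

```bash
python3 - <<'E'
from h import *
c=snap('scene','scene7'); w=snap('wrist','w7'); s=bot.get_state(); print(s['t'],s['ee_pos'],s['ee_rot'],s['force'])
th=np.radians(6.73); ex=np.array([np.cos(th),np.sin(th)]); ey=np.array([-ex[1],ex[0]])
for c in (c,w):
    P=cloud(c); x,y,z=P[...,0],P[...,1],P[...,2]; l=np.stack([(P[...,:2]-[544.9,179.8])@ex,(P[...,:2]-[544.9,179.8])@ey],-1)
    nd=(abs(l[...,0])<70)&(abs(l[...,1])<90)
    for nm,zc in [('rim',87),('rail',140)]:
        m=nd&(abs(z-zc)<5); q=l[m]; print(nm,len(q),q.min(0).round(1),q.max(0).round(1),np.median(z[m]).round(1), np.linalg.lstsq(np.c_[q,np.ones(len(q))],z[m],rcond=None)[0].round(4))
a=cv2.resize(load('scene7')['image'][135:245,265:375,::-1],(400,400),interpolation=cv2.INTER_CUBIC); b=cv2.resize(w['image'][:,:,::-1],(400,300))
o=np.zeros((400,800,3),np.uint8);o[:,:400]=a;o[:300,400:]=b;cv2.imwrite('pics/sw7.png',o)
E
```

```text
12.05 [543.18790313 177.94687582 202.68312358] [-2.08589089 -2.34618644  0.00387798] [ 0.38534809  0.39085635 -0.2487509 ]
rim 426 [-61.7 -78.6] [61.7 80. ] 87.3 [-1.30000e-03 -2.70000e-03  8.69899e+01]
rail 218 [ -7.9 -72.4] [ 7.7 71.7] 140.3 [-2.059000e-01  1.200000e-03  1.401649e+02]
rim 3161 [-60.4 -77.3] [60.4 77.4] 86.7 [-3.00000e-04  4.60000e-03  8.64545e+01]
rail 2778 [ -6.  -67.7] [ 6.1 71.3] 139.6 [-4.700000e-03  1.300000e-03  1.394239e+02]
```

View pics/sw7.png

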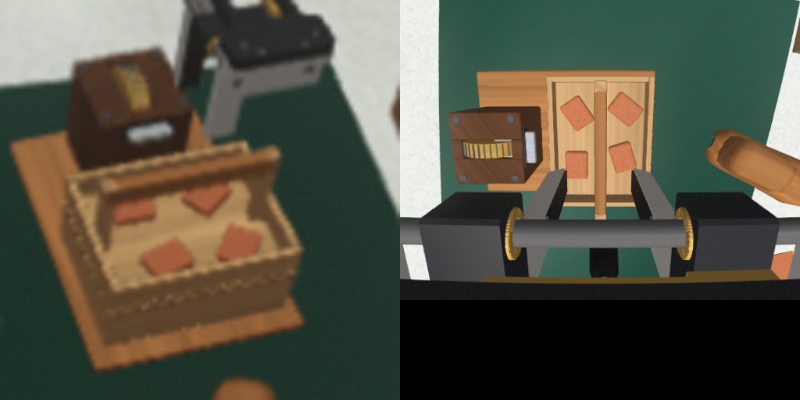

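Stacked: rim at 87 (55+32), rail top at 140, slopes under 0.005, edges coincide with the dock. Step 1 holds, and the tongue is still at about -73. Now I'll shut the jaws and move above the wheel, 12 mm behind its top.

Request:
arm_command(dp=[[0.01, -0.8, 0], [0.025, -1.6, 0], [0.025, -2.25, 0.2], [0.025, -2.25, 0.8], [0.025, -2.25, 1.2], [0.025, -2.25, 1.25], [0.025, -2.25, 1.25], [0.025, -2.25, 1.25]], turn=[[0, 0, 0], [0, 0, 0], [0, 0, 0], [0, 0, 0], [0, 0, 0], [0, 0, 0], [0, 0, 0], [0, 0, 0]], jaw=0, grip_force=20)

```text
t: 13.05
ee_pos: [410.8, 163.9, 130.7]
ee_rot: [2.087, 2.347, 0.002]
force: [0.7, 0.2, 0.8]
finger_gap: 0.6
```

```bash
python3 - <<'E'
from h import *
w=snap('wrist','w8'); c=snap('scene','scene8'); s=bot.get_state(); print(s['t'],s['ee_pos'],s['ee_rot'],s['force'],s['finger_gap'])
d=(s['ee_pos'][:2]-[544.9,179.8]); th=np.radians(6.73); print('local rel wheel',d@[np.cos(th),np.sin(th)]+125,d@[-np.sin(th),np.cos(th)])
a=cv2.resize(c['image'][110:220,250:360,::-1],(400,400),interpolation=cv2.INTER_CUBIC); b=cv2.resize(w['image'][:,:,::-1],(400,300))
o=np.zeros((400,800,3),np.uint8);o[:,:400]=a;o[:300,400:]=b;cv2.imwrite('pics/sw8.png',o)
E
```

```text
13.15 [410.69911827 163.84445541 130.64578013] [2.08662570e+00 2.34703882e+00 2.00231969e-03] [-0.41702672 -0.02378144 -0.14201358] 0.2809548910531118
local rel wheel -10.146002600645971 -0.11850052755628937
```

View pics/sw8.png

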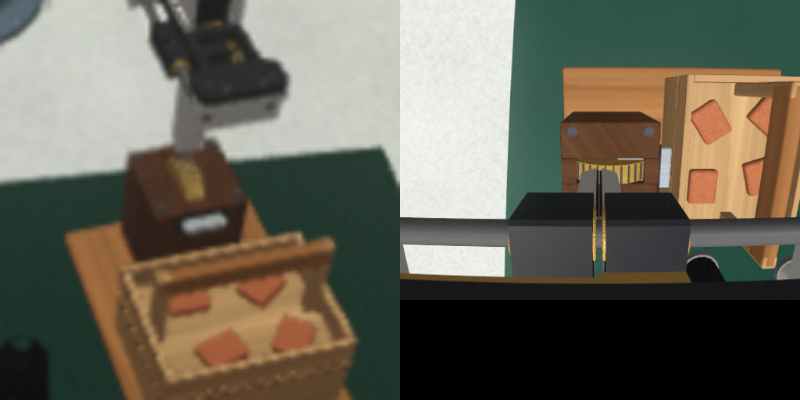

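The fingertip is over the wheel, 10 mm behind its top and centred in y. Pressing down lightly.

Request:
arm_command(dp=[[0, 0, 0.12], [0, 0, 0.2], [0, 0, 0.24], [0, 0, 0.24]], turn=[[0, 0, 0], [0, 0, 0], [0, 0, 0], [0, 0, 0]])

```text
t: 13.65
ee_pos: [410.0, 163.8, 115.5]
ee_rot: [-2.087, -2.348, 0.001]
force: [-2.1, 0.5, 4.5]
finger_gap: 0.4
```

4.5 N contact. Dragging towards the trays by 22 mm.

Request:
arm_command(dp=[[0, 0.04, 0], [0, 0.09, 0], [0, 0.14, 0], [0, 0.19, 0], [0, 0.24, 0], [0, 0.29, 0], [0, 0.34, 0], [0, 0.37, 0], [0, 0.37, 0]], turn=[[0, 0, 0], [0, 0, 0], [0, 0, 0], [0, 0, 0], [0, 0, 0], [0, 0, 0], [0, 0, 0], [0, 0, 0], [0, 0, 0]])

```text
t: 14.78
ee_pos: [432.3, 166.4, 115.3]
ee_rot: [2.087, 2.348, 0.001]
force: [2.0, 0.6, 2.8]
finger_gap: 0.0
```

```bash
cat > look.py <<'E'
from h import *
import sys
k=sys.argv[1]
w=snap('wrist','w'+k); c=snap('scene','scene'+k); s=bot.get_state(); print(s['t'],s['ee_pos'],s['force'],s['finger_gap'])
d=(s['ee_pos'][:2]-[544.9,179.8]); th=np.radians(6.73); ex=np.array([np.cos(th),np.sin(th)]); ey=np.array([-ex[1],ex[0]]); print('local rel wheel',d@ex+125,d@ey)
for n,c_ in (('scene',c),('wrist',w)):
    P=cloud(c_); z=P[...,2]; l=np.stack([(P[...,:2]-[544.9,179.8])@ex,(P[...,:2]-[544.9,179.8])@ey],-1)
    for lo in (-95,-60):pass
    hsv=cv2.cvtColor(c_['image'],cv2.COLOR_RGB2HSV)
    m=(l[...,0]>-92)&(l[...,0]<-35)&(abs(l[...,1])<25)&(z>90)&(z<106)&(hsv[...,1]<60)&(hsv[...,2]>110)
    q=l[m]; 
    if len(q)>4: print(n,'tongue n',len(q),'x',np.percentile(q[:,0],[2,95,100]).round(1),'y',q[:,1].min().round(0),q[:,1].max().round(0),'z',np.percentile(z[m],[10,90]).round(0))
    m=(abs(l[...,0])<70)&(abs(l[...,1])<90)&(abs(z-87)<4); q=l[m]; print(n,'rim',q.min(0).round(1),q.max(0).round(1),np.median(z[m]).round(1))
a=cv2.resize(c['image'][110:220,250:360,::-1],(400,400),interpolation=cv2.INTER_CUBIC); b=cv2.resize(w['image'][:,:,::-1],(400,300))
o=np.zeros((400,800,3),np.uint8);o[:,:400]=a;o[:300,400:]=b;cv2.imwrite(f'pics/sw{k}.png',o)
E
python3 look.py 9
```

```text
14.875 [432.32023657 166.36785868 115.39160206] [0.86119979 0.45480231 2.80490888] 0.7238884073499475
local rel wheel 11.621853261768948 -0.14627990568483185
scene tongue n 77 x [-82.4 -60.  -58.8] y -18.0 17.0 z [ 99. 103.]
scene rim [-62.2 -79. ] [62.3 81.7] 87.3
wrist tongue n 1899 x [-82.1 -60.9 -59.4] y -16.0 18.0 z [ 99. 100.]
wrist rim [-60.6 -78.3] [60.7 78.2] 86.6
```

View pics/sw9.png

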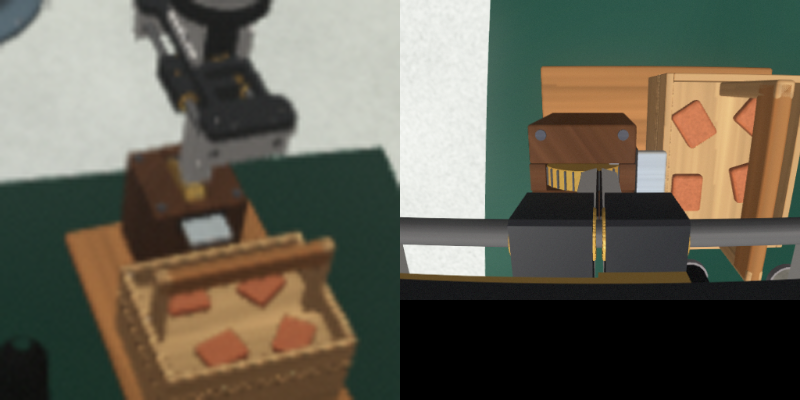

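It works: the tongue moved from -73 to -60. Lift, go back, press, and drag again.

Request:
arm_command(dp=[[0, 0, -0.15], [0, -0.2, -0.2], [0, -0.41, -0.15], [0, -0.41, 0.0], [0, -0.41, 0.01], [0, -0.37, 0.01], [0, -0.32, 0.01], [0, -0.27, 0.01], [0, -0.22, 0.01], [0, -0.16, 0.01], [0, -0.1, 0.01], [0, -0.04, 0.01]], turn=[[0, 0, 0], [0, 0, 0], [0, 0, 0], [0, 0, 0], [0, 0, 0], [0, 0, 0], [0, 0, 0], [0, 0, 0], [0, 0, 0], [0, 0, 0], [0, 0, 0], [0, 0, 0]])

```text
t: 16.38
ee_pos: [430.7, 166.2, 115.2]
ee_rot: [2.087, 2.347, 0.002]
force: [-0.6, 0.6, 4.2]
finger_gap: 0.2
```

```bash
python3 look.py 10
```

```text
16.475 [430.85037395 166.22227954 115.16393567] [1.2922652  1.13044499 4.06938497] 0.42908198474168646
local rel wheel 10.145058313610377 -0.11860162141733888
scene tongue n 124 x [-82.6 -45.9 -44.7] y -18.0 16.0 z [ 98. 102.]
scene rim [-61.9 -79.4] [61.3 80. ] 87.4
wrist tongue n 3076 x [-81.5 -47.2 -44.9] y -18.0 18.0 z [ 98. 100.]
wrist rim [-60.8 -78.4] [60.7 78.2] 86.6
```

The tongue is at about -46. One more short stroke to reach the stop, then I'll lift away.

Request:
arm_command(dp=[[0, 0, -0.15], [0, -0.2, -0.2], [0, -0.35, -0.15], [0, -0.35, 0.0], [0, -0.35, 0.01], [0, -0.3, 0.01], [0, -0.25, 0.01], [0, -0.2, 0.01], [0, -0.15, 0.01], [0, -0.1, 0.01], [0, -0.1, -0.3], [0, -0.1, -1.0]], turn=[[0, 0, 0], [0, 0, 0], [0, 0, 0], [0, 0, 0], [0, 0, 0], [0, 0, 0], [0, 0, 0], [0, 0, 0], [0, 0, 0], [0, 0, 0], [0, 0, 0], [0, 0, 0]])

```text
t: 17.98
ee_pos: [422.0, 165.1, 173.0]
ee_rot: [-2.085, -2.345, 0.007]
force: [1.0, 0.8, 0.6]
finger_gap: 0.6
```

Request:
arm_command(dp=[[0, -0.3, -0.3], [0, -0.6, -0.5], [0, -0.6, -0.5], [0, -0.6, -0.5]], turn=[[0, 0, 0], [0, 0, 0], [0, 0, 0], [0, 0, 0]])

```text
t: 18.48
ee_pos: [388.0, 161.1, 204.0]
ee_rot: [-2.087, -2.347, 0.001]
force: [-0.4, 0.1, -0.0]
finger_gap: 0.5
```

```bash
python3 look.py 11
```

```text
18.575 [387.956043   161.07733416 203.82601284] [ 0.61459618  0.18352511 -0.53209255] 0.37509141182195904
local rel wheel -33.05664598791964 -0.20127680834374928
scene tongue n 120 x [-81.9 -45.7 -44.4] y -18.0 17.0 z [100. 103.]
scene rim [-62.2 -78.7] [61.2 80.2] 87.4
wrist tongue n 1677 x [-81.8 -47.  -44.4] y -18.0 18.0 z [100. 102.]
wrist rim [-60.9 -78.2] [61.  77.6] 86.6
```

View pics/sw11.png

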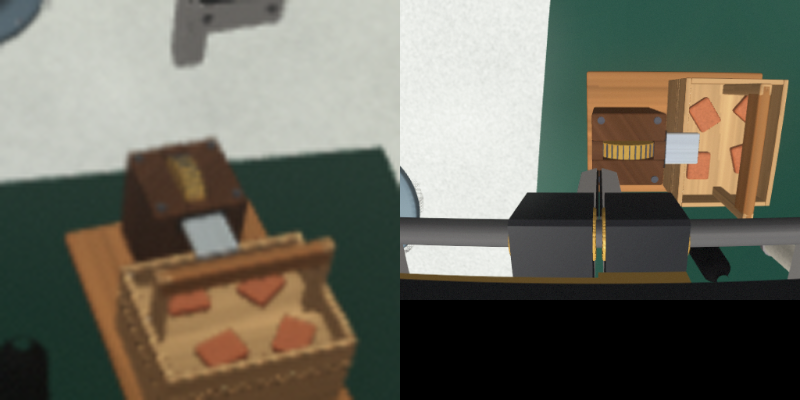

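The tongue end reads -44.4 from both cameras and didn't move further on the last stroke, so it is at its stop. I'll do one ray check of its end edge, a bystander check, and then hand in.

```bash
python3 - <<'E'
from h import *
th=np.radians(6.73); ex=np.array([np.cos(th),np.sin(th)])
c=load('w11'); h=cv2.cvtColor(c['image'],cv2.COLOR_RGB2HSV)
m=(h[...,1]<60)&(h[...,2]>150); m[:,:330]=0; m[:,400:]=0; m[:160]=0; m[220:]=0
v,u=np.nonzero(m); row=[u[v==r].max() for r in range(175,205)]; p=onz(c,[(np.median(row)+.5,190)],101)[0]; print('tongue end ray x',(p[:2]-[544.9,179.8])@ex)
t=snap('top','top11'); a=load('top0')
d=np.abs(t['image'].astype(int)-a['image']).max(2)>50; cv2.imwrite('pics/d11.png',np.hstack([t['image'][:,:,::-1],cv2.merge([d.astype(np.uint8)*255]*3)])[::1,::1]); 
i=cv2.imread('pics/d11.png'); cv2.imwrite('pics/d11.png',cv2.resize(i,(800,300)))
E
```

```text
tongue end ray x -45.42297566623243
```

View pics/d11.png

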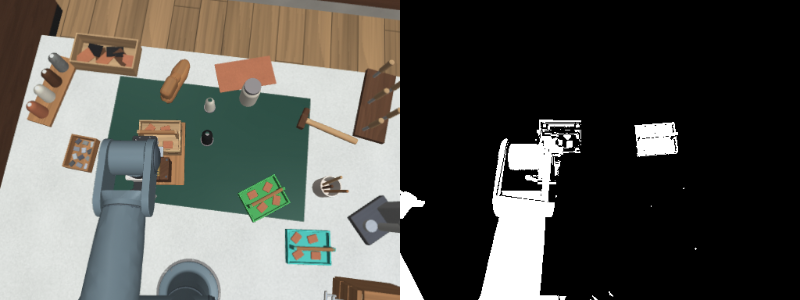

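The picture difference shows only the arm, the tray's old and new places, and the tongue. No bystander moved. Handing in.

```bash
python3 -c "
from plant import bot
print(bot.hand_in()); print(bot.get_state()['t'])"
```

```text
the job is handed in; nothing more can be done
None
the job is handed in; nothing more can be done
```

The loose wooden tray is stacked on the carrier and let go. The tongue was rolled out to its stop with the wheel in three light drags, at about 3–4.5 N when read. I handed in at about 19 s, with the arm clear of everything. No verdict is reported.

**Tray:**
- Its edges line up with the lower tray to within about 1 mm.
- The rim reads 86.6–87.4 mm against an expected 87, and the rail top 139.6–140.3 mm against 140.
- Rim slope is under 0.005 rad.

**Tongue:**
- Its end reads -44.4 mm by depth from two cameras, and -45.4 mm by a ray from the wrist picture. That 1 mm disagreement is within the calibration, and both are well inside the -48 mm limit.
- The third drag moved it by at most 0.5 mm, so I took it to be at the stop.

**Bystanders:** comparing the top pictures from before and after showed none of those in view had moved. The arm hid part of the view near the carrier.

**Small disagreement:** while the tray was held, the wrist camera showed it about 0.5–1.4 mm off the tool's axis. I corrected for this before lowering, with the scene camera agreeing, and the pins went in without any sideways contact.

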